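# Make up two sampling kits at the lab bench

### The job

Make up the two sampling kits from the stock on the bench. Blue tray: the grey slide box flat in one bay with the red-agar petri dish centred on top of it, and the blue-capped amber vial upright in the other bay; yellow tray: the green-capped white vial upright in one bay and the red-lidded jar upright in the other (either bay will do, in both trays). Leave the black-capped vial, the black-lidded jar and the timer standing where they are.

Things in the scene. Friction and masses are not known exactly. Their poses are not given: they have to be found in the camera images.
- blue_tray: Blue plastic kit tray, fixed to the bench, outside 90 (its x) x 223 (its y) mm, with a 3 mm thick floor, walls and one cross divider 3 mm thick whose tops are 8 mm above the bench. Origin: centre of the underside, on the bench. The divider lies at its y = 0 and parts it into two equal bays, each 84 mm along x and 107 mm along y inside, centred at y = +55 and y = -55 mm. Fingers that reach past a bay's walls must stay above 8 mm.
- yellow_tray: Yellow plastic kit tray, fixed to the bench, outside 90 (its x) x 223 (its y) mm, with a 3 mm thick floor, walls and one cross divider 3 mm thick whose tops are 8 mm above the bench. Origin: centre of the underside, on the bench. The divider lies at its y = 0 and parts it into two equal bays, each 84 mm along x and 107 mm along y inside, centred at y = +55 and y = -55 mm. Fingers that reach past a bay's walls must stay above 8 mm.
- slide_box_mid (a point): Grey microscope-slide box with a white paper label on its flat top and a dark seam round it, 60 (its x) x 85 (its y) mm, 40 mm high, 0.12 kg. Its z axis points up. Stands loose on the bench. This point is its centre, half-way up (20 mm over its underside).
- dish_mid (a point): Lidded petri dish, a clear flat disc with red agar in it, 55 mm in diameter, 15 mm high, 0.03 kg; the lid does not come off. Its z axis points up. Stands loose on the bench. This point is its centre, half-way up (7.5 mm over its underside).
- amber_vial_mid (a point): Amber round vial with a blue cap and a white paper band, 37 mm in diameter over the cap (body 36), 62 mm high, 0.05 kg. Its z axis points up. Stands loose on the bench. This point is its centre, half-way up (31 mm over its underside).
- green_vial_mid (a point): White round vial with a green cap, 37 mm in diameter over the cap (body 36), 62 mm high, 0.05 kg. Its z axis points up. Stands loose on the bench. This point is its centre, half-way up (31 mm over its underside).
- red_jar_mid (a point): White round jar with a red lid, 54 mm in diameter over the lid (body 52, lid is the upper 18 mm), 52 mm high, 0.08 kg. Its z axis points up. Stands loose on the bench. This point is its centre, half-way up (26 mm over its underside).
- black_vial_mid (a point): White round vial with a black cap, to be left where it is: 37 mm in diameter, 62 mm high. Its z axis points up. Stands loose on the bench. This point is its centre, half-way up (31 mm).
- black_jar_mid (a point): White round jar with a black lid, to be left where it is: 54 mm in diameter, 52 mm high. Its z axis points up. Stands loose on the bench. This point is its centre, half-way up (26 mm).
- timer_mid (a point): Small white bench timer with a grey-green display and three green keys, to be left where it is: 55 x 55 mm, 22 mm high. Its z axis points up. Stands loose on the bench. This point is its centre, half-way up (11 mm).

How it is judged (in metres and radians):
At the end, for the whole second after the job is handed in: The slide box and amber vial stand flat (within 0.08 rad) on the floor of the blue tray (height within 4 mm) between its walls, the green vial and red jar likewise in the yellow tray; the dish lies flat on the slide box, centres within 15 mm horizontally; all five at rest (x of slide_box_mid in the frame of blue_tray between -0.032 and 0.032 m and y of slide_box_mid in the frame of blue_tray between -0.1 and 0.1 m and z of slide_box_mid in the frame of blue_tray between 0.019 and 0.027 m and angle between each of slide_box_mid, amber_vial_mid, green_vial_mid, red_jar_mid, dish_mid's own z axis and vertical below 0.08 rad and x of amber_vial_mid in the frame of blue_tray between -0.032 and 0.032 m and y of amber_vial_mid in the frame of blue_tray between -0.1 and 0.1 m and z of amber_vial_mid in the frame of blue_tray between 0.03 and 0.038 m and x of green_vial_mid in the frame of yellow_tray between -0.032 and 0.032 m and y of green_vial_mid in the frame of yellow_tray between -0.1 and 0.1 m and z of green_vial_mid in the frame of yellow_tray between 0.03 and 0.038 m and x of red_jar_mid in the frame of yellow_tray between -0.032 and 0.032 m and y of red_jar_mid in the frame of yellow_tray between -0.1 and 0.1 m and z of red_jar_mid in the frame of yellow_tray between 0.025 and 0.033 m and horizontal distance between dish_mid and slide_box_mid below 0.015 m and z of dish_mid in the frame of slide_box_mid between 0.0235 and 0.0315 m and linear speed of each of slide_box, dish, amber_vial, green_vial, red_jar below 0.02 m/s); the robot touches nothing.
It fails at once if the black vial, which must be left alone, is moved by more than 30 mm or tipped over (distance of black_vial_mid from where it was at the start of the episode above 0.03 m or angle between black_vial_mid's own z axis and vertical above 0.5 rad).
It fails at once if the black jar, which must be left alone, is moved by more than 30 mm or tipped over (distance of black_jar_mid from where it was at the start of the episode above 0.03 m or angle between black_jar_mid's own z axis and vertical above 0.5 rad).
It fails at once if the timer, which must be left alone, is moved by more than 30 mm or tipped over (distance of timer_mid from where it was at the start of the episode above 0.03 m or angle between timer_mid's own z axis and vertical above 0.5 rad).
It also fails if it takes over 136 s, if anything falls off the work surface, if the arm or the gripper's body presses on something with over 40 N, if the wrist force passes 120 N, or if a joint passes its speed limit or range.

### The arm

A 7-joint arm with a two-finger parallel gripper is mounted at the origin on the work surface. World frame = base frame: x ahead of the robot, y to its left, z up, the work surface at z = 0. Lengths are in mm, angles in degrees, forces in N, time in s.
With the tool pointing down it reaches from about 375 to 925 mm from the base axis. Payload 3.1 kg.
Tool frame: the origin (TCP) lies at the very end of the fingers, on their centre line; the grasp point (between the pads) lies 19 mm behind it (arm.grip_depth is the distance from the TCP to the grasp point, in mm); z points along the fingers, y is the line along which they close (so a half turn about z gives the same grasp; the last joint's range is limited). The gripper opens to 85 mm and grips with 20 to 120 N. Pads are 22 mm wide; open, the fingers measure 114 mm over their backs; the gripper's body (76 mm by 85 mm) begins 54 mm behind the grasp point. The pads swing forward as they close: fully open they stand 13 mm farther back than shut.
Start: joints at [-71.379, 21.939, 2.515, 91.553, -1.026, 66.532, -2.859], TCP at [266.683, 592.775, 200.869] pointing down, gripper open.
Joint ranges: [-149.38, 149.38], [-23.57, 123.04], [-84.95, 90], [0, 143.3], [-89.99, 269.99], [3.08, 112.72], [-163.45, 163.45]. Speed limits (degrees/s): [159.86, 159.86, 180, 180, 180, 180, 180].

### API

Orientations are given as [roll, pitch, yaw] about the fixed x, y, z axes, in that order (R = Rz(yaw) Ry(pitch) Rx(roll)).
In Python, from cell import arm gives the robot as it stands.
- The arm moves only by the tool send_rows, never from a script. Its argument "deltas" is a list of rows, each a list of 7 numbers: the shift along the tool's x, y, z in mm, then the turn, a rotation vector about the tool's x, y, z in degrees, then the gripper command: -1 is shut, 1 is fully open, values between are in proportion. In form: [[x, y, z, wx, wy, wz, jaw], ...]. A call has 1 to 12 rows; each row shifts and turns the commanded pose from where the row before left it, along the tool's axes as they then stand; what a row does not reach is not made up. A row lasts 1/12 s, in which the tool goes at most 41.7 mm and 7.16 degrees, less where a joint would pass 70% of its speed; a pose out of reach is approached as far as the arm can. A call with a gripper value outside its range is refused whole. The fingers move at their own pace and stop on an object; the grip force is fixed at half the most. Time passes only in rows, so rows that do not move let the fingers close. It gives the time, the measured TCP pose, the force, the opening and the grip force at its end, in the units of the state.
- arm.read_state(): the state, without advancing time (a new reading comes with each control period).
- arm.grab_frame(name): name is "side" or "top"; returns a dict with "image" (420x560x3 uint8, blue, green, red), "z_map" (420x560 float32, mm along the optical axis (not along the pixel's ray), 0 where there is no reading), "fx", "fy", "cx", "cy" (pixels), "dist_coeffs" ([k1, k2, p1, p2, k3] as OpenCV has them; the pictures are not rectified), "R" (3x3) and "t" (3): a world point X has camera coordinates R X + t. Camera axes: x right, y down, z forward; pixel columns grow to the right and rows downward; lengths in mm; the calibration is good to about 2 mm. A picture is of the moment at which its call begins.
- arm.sign_off(): hands the job in; it is judged then, once.
The state is a dict: "time": time; "q": joint angles; "joint_vel": joint speeds; "joint_efforts": joint torques, N m; "tool_pos": TCP position; "orientation": TCP orientation; "ft_force": force on the tool from outside, world axes, zero at the start; "torque": the same for the moment, N m; "width": finger opening in mm; "finger_force": force on a finger pad.
Only numpy, scipy, OpenCV 4.12 (cv2) and the standard library are available. Lean on these libraries where they do the work, as an engineer would, in place of code of your own. Each camera call takes 0.05 s, during which the arm holds its last target. There are 200 camera calls.

## Working session

There is one attempt and no reset: what is moved stays moved. The work goes in short steps, Python scripts to look and compute and a tool call to move; the robot and the scene stay as the last step left them, time stands still between calls to the robot, and variables do not carry over. Pictures are saved under pics/ and viewed, at most 16 in all, crops included, and the job is handed in when it is done.

Besides the shell and the picture viewer there is one more tool, called as name([rows], argument=value, ...), one row to a line, values as JSON. send_rows: Moves the arm, as the interface text tells. Its arguments: {"type":"object","properties":{"deltas":{"type":"array","items":{"type":"array","items":{"type":"number"}}}},"required":["deltas"]}

```bash
mkdir -p pics; ls
cat > h.py <<'E'
import numpy as np, cv2
from cell import arm
def grab(n):
    f=arm.grab_frame(n); f['K']=np.array([[f['fx'],0,f['cx']],[0,f['fy'],f['cy']],[0,0,1.]]); f['d']=np.array(f['dist_coeffs'],float)
    f['R']=np.array(f['R']);f['t']=np.array(f['t']).ravel(); return f
def cloud(f):
    z=f['z_map']; h,w=z.shape; v,u=np.mgrid[:h,:w]
    n=cv2.undistortPoints(np.stack([u,v],-1).reshape(-1,1,2).astype(float),f['K'],f['d']).reshape(h,w,2)
    c=np.dstack([n*z[...,None],z]); P=(c-f['t'])@f['R']; P[z==0]=np.nan; return P
def ray(f,uv,h):
    n=cv2.undistortPoints(np.array(uv,float).reshape(-1,1,2),f['K'],f['d']).reshape(-1,2)
    d=np.c_[n,np.ones(len(n))]@f['R']; o=-f['R'].T@f['t']; return o+d*((h-o[2])/d[:,2])[:,None]
E
python3 - <<'E'
from h import *
for n in('top','side'):
    f=grab(n); cv2.imwrite(f'pics/{n}0.png',f['image']); np.savez(f'{n}0.npz',**f)
    print(n,-f['R'].T@f['t'],f['R'].round(2).tolist())
print(arm.read_state())
E
```

```text
pics
top [ 459.9965334   -13.91225296 1287.18348192] [[-0.03, -1.0, -0.01], [-1.0, 0.03, -0.06], [0.06, 0.01, -1.0]]
side [ 107.09851017 -630.3790334   739.30465212] [[0.83, -0.56, 0.0], [-0.37, -0.55, -0.75], [0.42, 0.62, -0.66]]
{'time': 0.1, 'q': array([-71.37826506,  21.98548345,   2.51075769,  91.64101639,
        -1.0261799 ,  66.53153701,  -2.85793072]), 'joint_vel': array([-0.09335651, -0.05021063,  0.03421273, -0.20097457, -0.04604534,
       -0.04559745,  0.09570359]), 'joint_efforts': array([ 2.34105573e-03, -4.34728789e+01,  1.02925647e+00, -2.50453395e+01,
        1.08740621e-02,  5.45774179e-03,  7.04314260e-06]), 'tool_pos': array([266.32126961, 591.91331858, 199.62516986]), 'orientation': array([-1.79864565e+02,  6.14219330e-03,  1.55781028e+02]), 'ft_force': array([-1.16917968, -0.19446964, -0.4195623 ]), 'torque': array([-0.03722098, -0.02672328,  0.01542355]), 'finger_force': 0.0, 'width': 85.24093564401028}
```

View pics/top0.png

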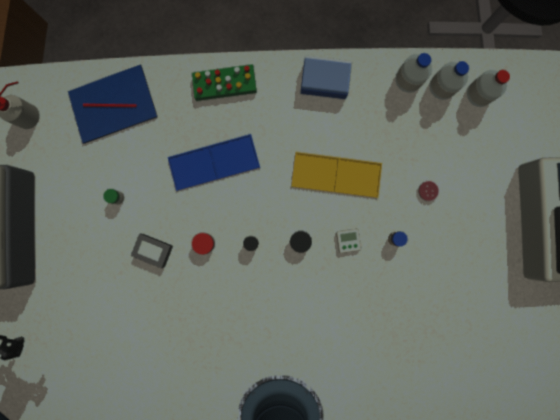

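View pics/side0.png

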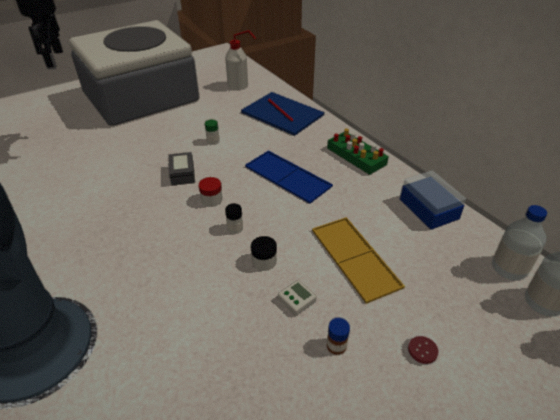

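The top view shows the slide box at (152,250), green vial (113,197), red jar (203,243), black vial (251,243), black jar (300,241), timer (348,241), amber vial (398,239), dish (428,191), blue tray (214,162) and yellow tray (337,175). The side view shows the same things. All stand upright and are well separated.

```bash
cat > m.py <<'E'
from h import *
top=grab('top'); side=grab('side')
seeds={'slide':(152,250),'green':(113,197),'redjar':(203,243),'bvial':(251,243),'bjar':(300,241),'timer':(348,241),'amber':(398,239),'dish':(428,191)}
P=cloud(top); S=cloud(side).reshape(-1,3)
bench=np.nanmedian(P[200:300,200:350,2]); print('bench top',bench)
for n,(u,v) in seeds.items():
    r=22; Q=P[v-r:v+r,u-r:u+r]; hm=Q[v*0+r-3:r+3,r-3:r+3,2]; h=np.nanmedian(hm)
    m=((Q[...,2]>h-5)&(Q[...,2]<h+6)).astype(np.uint8)
    c=max(cv2.findContours(m,0,2)[0],key=cv2.contourArea).reshape(-1,2)+[u-r,v-r]
    # ray cast contour at measured height
    W=ray(top,c,h)[:,:2].astype(np.float32); rc=cv2.minAreaRect(W)
    s=S[(np.hypot(S[:,0]-rc[0][0],S[:,1]-rc[0][1])<35)&(S[:,2]>12)]
    hs=np.percentile(s[:,2],95) if len(s) else -1
    st=s[s[:,2]>hs-4]; mm=st[:,:2].mean(0).round(1) if len(st) else None
    print(n,'h',round(float(h),1),'side h',round(float(hs),1),'c',np.round(rc[0],1),'size',np.round(rc[1],1),'ang',round(rc[2],1),'side c',mm)
hsv=cv2.cvtColor(top['image'],cv2.COLOR_BGR2HSV); hss=cv2.cvtColor(side['image'],cv2.COLOR_BGR2HSV)
for n,lo,hi,(u,v),(us,vs) in(('blue',(105,150,60),(130,255,255),(214,162),(288,176)),('yellow',(15,150,60),(35,255,255),(337,175),(356,258))):
    for f,H,(a,b) in((top,hsv,(u,v)),(side,hss,(us,vs))):
        m=cv2.inRange(H,lo,hi); m=cv2.morphologyEx(m,cv2.MORPH_CLOSE,np.ones((5,5)))
        c=[k for k in cv2.findContours(m,0,2)[0] if cv2.pointPolygonTest(k,(a,b),False)>0][0].reshape(-1,2)
        rc=cv2.minAreaRect(ray(f,c,8)[:,:2].astype(np.float32)); print(n,np.round(rc[0],1),np.round(rc[1],1),round(rc[2],1))
    print('floor z',P[v-3:v+4,u-15:u+16,2].mean())
E
python3 m.py
```

```text
bench top -0.4088306186485384
slide h 39.3 side h 44.6 c [438.4 309.7] size [86.3 61.4] ang 67.4 side c [435.7 310.1]
green h 62.1 side h 65.2 c [576.4 403.4] size [36.1 32.2] ang 88.3 side c [571.1 402.5]
redjar h 52.2 side h 55.9 c [454.2 178.5] size [52.5 52.6] ang 74.6 side c [448.3 176.9]
bvial h 61.1 side h 65.5 c [451.2  59.6] size [33.8 33.7] ang 88.5 side c [445.9  58.8]
bjar h 52.4 side h 55.4 c [451.3 -62.5] size [50.9 50.9] ang 88.3 side c [446.1 -63. ]
timer h 21.8 side h 26.5 c [ 450.4 -183.6] size [54.9 55.2] ang 6.2 side c [ 444.9 -184.1]
amber h 61.3 side h 65.8 c [ 451.1 -302.8] size [37.3 34.8] ang 66.7 side c [ 445.5 -303.3]
dish h 15.1 side h 18.8 c [ 570.2 -394.3] size [51.1 54. ] ang 24.5 side c [ 565.  -395.6]
blue [659.1 151.7] [ 85.5 217.7] 13.8
blue [655.3 151.8] [ 88.6 221.9] 13.9
floor z 2.9692495530731846
yellow [ 617.4 -160.2] [219.5  87.2] 81.1
yellow [ 612.7 -160.6] [224.1  91.7] 80.9
floor z 2.896958714097368
```

```bash
cat > plan.py <<'E'
import sys,numpy as np
from h import arm
# args: "x,y,z,yaw" waypoints; prints turn (wz) done first, then tool-frame shift after the turn
s=arm.read_state(); p=s['tool_pos']; y=s['orientation'][2]; print('t',round(s['time'],1),p.round(1),s['orientation'].round(2),'w',round(s['width'],1))
for a in sys.argv[1:]:
    x,yy,z,w=map(float,a.split(',')); d=np.array([x,yy,z])-p; c,k=np.cos(np.radians(w)),np.sin(np.radians(w))
    t=np.array([c*d[0]+k*d[1], k*d[0]-c*d[1], -d[2]]); dw=(w-y+180)%360-180
    print(a,'wz',round(-dw,1),'shift',t.round(1)); p=np.array([x,yy,z]); y=w
E
python3 plan.py 437,309.5,130,67.4 437,309.5,8,67.4 437,309.5,110,67.4 644,205,110,103.8 644,205,12,103.8
```

```text
t 0.2 [266.4 592.2 200. ] [-179.9     0.    155.78] w 85.3
437,309.5,130,67.4 wz 88.4 shift [-195.4  266.1   70. ]
437,309.5,8,67.4 wz -0.0 shift [  0.   0. 122.]
437,309.5,110,67.4 wz -0.0 shift [   0.    0. -102.]
644,205,110,103.8 wz -36.4 shift [-150.9  176.1   -0. ]
644,205,12,103.8 wz -0.0 shift [ 0.  0. 98.]
```

send_rows([
  [0,0,0,0,0,7,1],
  [0,0,0,0,0,7,1],
  [0,0,0,0,0,7,1],
  [0,0,0,0,0,7,1],
  [0,0,0,0,0,7,1],
  [0,0,0,0,0,7,1],
  [0,0,0,0,0,7,1],
  [0,0,0,0,0,7,1],
  [0,0,0,0,0,7,1],
  [0,0,0,0,0,7,1],
  [0,0,0,0,0,7,1],
  [0,0,0,0,0,7,1],
])

```text
time: 1.2
tool_pos: [266.5, 592.5, 200.5]
orientation: [-180.0, 0.0, 71.4]
ft_force: [-0.1, -0.4, -0.7]
width: 85.8
finger_force: 0.0
```

send_rows([
  [0,0,0,0,0,4.4,1],
  [-19.5,26.6,7,0,0,0,1],
  [-19.5,26.6,7,0,0,0,1],
  [-19.5,26.6,7,0,0,0,1],
  [-19.5,26.6,7,0,0,0,1],
  [-19.5,26.6,7,0,0,0,1],
  [-19.5,26.6,7,0,0,0,1],
  [-19.5,26.6,7,0,0,0,1],
  [-19.5,26.6,7,0,0,0,1],
  [-19.5,26.6,7,0,0,0,1],
  [-19.5,26.6,7,0,0,0,1],
])

```text
time: 2.12
tool_pos: [437.7, 309.0, 130.6]
orientation: [-180.0, -0.0, 67.4]
ft_force: [0.4, -0.3, 0.0]
width: 85.2
finger_force: 0.0
```

send_rows([
  [0,0,0,0,0,0,1],
  [0,0,0,0,0,0,1],
  [0,0,0,0,0,0,1],
])

```text
time: 2.37
tool_pos: [436.9, 311.0, 130.8]
orientation: [-180.0, -0.0, 67.4]
ft_force: [0.3, 0.6, 0.1]
width: 85.9
finger_force: 0.0
```

```bash
python3 plan.py 437,309.5,8,67.4
python3 - <<'E'
from h import *
a=grab('top')['image'][170:330,60:260]; b=grab('side')['image'][60:240,100:320]
cv2.imwrite('pics/c1.png',np.hstack([cv2.resize(a,(400,320)),cv2.resize(b,(400,320))]))
E
```

```text
t 2.4 [436.9 311.  130.8] [-1.7996e+02 -2.0000e-02  6.7370e+01] w 85.9
437,309.5,8,67.4 wz -0.0 shift [ -1.3   0.6 122.8]
```

View pics/c1.png

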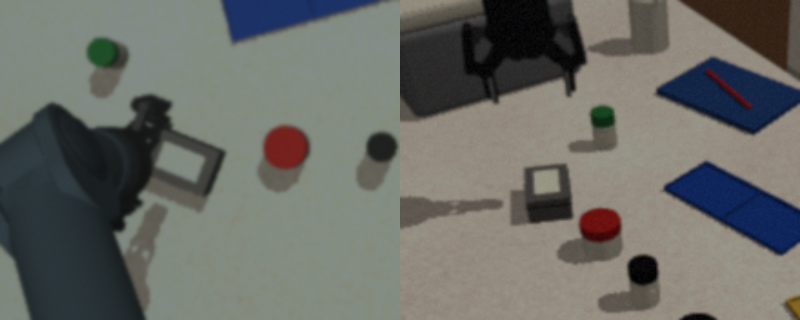

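The crop shows the open gripper above the slide box, displaced left only by parallax. The fingers straddle the box's 60 mm side. Descending.

send_rows([
  [-1,0.5,15,0,0,0,1],
  [0,0,15,0,0,0,1],
  [0,0,15,0,0,0,1],
  [0,0,15,0,0,0,1],
  [0,0,15,0,0,0,1],
  [0,0,12,0,0,0,1],
  [0,0,0,0,0,0,1],
  [0,0,0,0,0,0,1],
])

```text
time: 3.13
tool_pos: [436.3, 310.0, 43.4]
orientation: [-180.0, 0.1, 67.5]
ft_force: [-0.1, 0.1, 0.1]
width: 85.1
finger_force: 0.0
```

```bash
python3 plan.py 437,309.5,8,67.4
python3 - <<'E'
from h import *
b=grab('side')['image'][100:240,90:260]
a=grab('top')['image'][190:300,90:220]
cv2.imwrite('pics/c2.png',np.hstack([cv2.resize(a,(390,330)),cv2.resize(b,(400,330))]))
E
```

```text
t 3.1 [436.3 310.   43.4] [-1.7996e+02  7.0000e-02  6.7480e+01] w 85.1
437,309.5,8,67.4 wz 0.1 shift [-0.2  0.8 35.4]
```

View pics/c2.png

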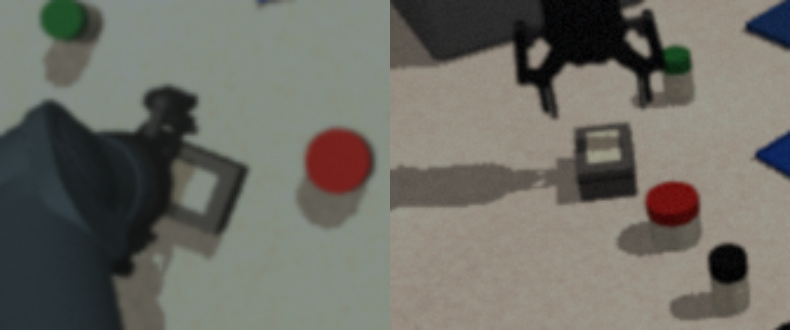

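The crops show the fingertips still behind the box (side crop tips near (555,110) and (645,100), box at (603,160)). They look farther off than parallax allows, so I'll measure where the fingers are.

Run:
```python
from h import *
for n in('side','top'):
    f=grab(n); P=cloud(f); g=f['image'].max(2)<45
    m=g&(np.hypot(P[...,0]-437,P[...,1]-310)<110)&(P[...,2]>44)
    Q=P[m]
    for lo,hi in((44,55),(55,65),(65,75),(75,85),(85,100),(100,120)):
        q=Q[(Q[:,2]>lo)&(Q[:,2]<hi)]; 
        if len(q)>3: 
            d=q[:,:2]@[np.cos(np.radians(-22.6)),np.sin(np.radians(-22.6))]; mid=(d.min()+d.max())/2
            A=q[d<mid][:,:2].mean(0);B=q[d>=mid][:,:2].mean(0); print(n,lo,len(q),A.round(0),B.round(0),((A+B)/2).round(0))
    print(n,'TCP proj',cv2.projectPoints(np.array([[436.3,310,43.4],[436.3,310,56]]),cv2.Rodrigues(f['R'])[0],f['t'],f['K'],f['d'])[0].ravel().round(0))
```

```text
side 100 44 [390. 322.] [482. 284.] [436. 303.]
side TCP proj [181. 161. 180. 157.]
top 100 9 [396. 319.] [482. 282.] [439. 301.]
top TCP proj [150. 251. 148. 252.]
```

Run:
```python
from h import *
for n in('side','top'):
    f=grab(n); P=cloud(f)
    m=(np.hypot(P[...,0]-437,P[...,1]-310)<110)&(P[...,2]>48)
    Q=P[m]; v,u=np.nonzero(m)
    for lo in range(48,130,8):
        k=(Q[:,2]>lo)&(Q[:,2]<lo+8); q=Q[k]
        if len(q)>1: print(n,lo,len(q),q[:,:2].min(0).round(0),q[:,:2].max(0).round(0),q[:,:2].mean(0).round(0),'px',u[k].min(),u[k].max(),v[k].min(),v[k].max())
```

```text
side 48 7 [435. 200.] [454. 206.] [444. 202.] px 200 206 177 181
side 88 7 [390. 283.] [480. 320.] [428. 303.] px 159 199 144 149
side 96 30 [384. 281.] [486. 333.] [427. 306.] px 155 201 141 148
side 104 30 [385. 281.] [487. 326.] [436. 302.] px 155 201 138 146
side 112 41 [384. 280.] [488. 333.] [435. 302.] px 154 201 135 143
side 120 35 [385. 282.] [487. 326.] [432. 305.] px 154 200 131 140
side 128 35 [376. 274.] [499. 330.] [429. 304.] px 149 206 129 137
top 48 11 [443. 202.] [460. 205.] [451. 203.] px 191 192 241 248
top 88 6 [396. 283.] [485. 323.] [441. 301.] px 140 155 231 269
top 96 9 [392. 284.] [490. 324.] [436. 303.] px 138 154 229 271
top 104 7 [394. 282.] [495. 319.] [447. 299.] px 139 154 227 270
top 112 5 [395. 281.] [492. 318.] [450. 296.] px 139 153 228 270
top 120 6 [395. 282.] [492. 318.] [456. 300.] px 138 152 228 270
top 128 18 [378. 272.] [505. 328.] [444. 299.] px 133 155 222 278
```

send_rows([
  [0,0,0,0,0,0,-1],
  [0,0,0,0,0,0,-1],
  [0,0,0,0,0,0,-1],
  [0,0,0,0,0,0,-1],
  [0,0,0,0,0,0,-1],
  [0,0,0,0,0,0,-1],
  [0,0,0,0,0,0,-1],
  [0,0,0,0,0,0,-1],
])

```text
time: 4.1
tool_pos: [437.3, 309.3, 43.8]
orientation: [-180.0, 0.0, 67.4]
ft_force: [-0.3, 0.5, 0.0]
width: -0.3
finger_force: 0.0
```

```bash
cat > tips.py <<'E'
from h import *
s=arm.read_state(); c=s['tool_pos']; print(c.round(1),s['orientation'].round(1),s['width'].__round__(1),s['q'].round(2))
for n in('side','top'):
    f=grab(n); P=cloud(f)
    m=(np.hypot(P[...,0]-c[0],P[...,1]-c[1])<75)&(P[...,2]>max(46,c[2]))
    Q=P[m]; v,u=np.nonzero(m); lo=np.percentile(Q[:,2],1) 
    for a in range(48,260,8):
        k=(Q[:,2]>a)&(Q[:,2]<a+8); q=Q[k]
        if len(q)>2 and a<lo+50: print(n,a,len(q),((q.min(0)+q.max(0))/2)[:2].round(0),np.ptp(q[:,:2],axis=0).round(0),'px',u[k].min(),u[k].max(),v[k].min(),v[k].max())
E
python3 tips.py
python3 - <<'E'
from h import *
b=grab('side')['image'][60:240,90:260]
a=grab('top')['image'][190:300,90:220]
cv2.imwrite('pics/c3.png',np.hstack([cv2.resize(a,(390,360)),cv2.resize(b,(340,360))]))
E
```

```text
[437.3 309.3  43.8] [-180.     0.    67.4] -0.3 [-59.69  22.51  23.34 115.07 -12.44  44.78 -51.68]
side 80 29 [435. 303.] [22. 14.] px 174 184 147 152
side 88 30 [435. 303.] [24. 13.] px 174 184 145 149
side 96 31 [438. 302.] [29. 18.] px 173 184 141 146
side 104 30 [436. 303.] [24. 14.] px 173 183 139 144
side 112 37 [433. 306.] [46. 24.] px 166 186 136 141
side 120 68 [434. 311.] [58. 47.] px 164 190 131 139
side 128 123 [433. 306.] [72. 45.] px 160 193 126 137
side 136 79 [433. 305.] [84. 52.] px 156 195 124 134
side 144 104 [432. 307.] [96. 55.] px 152 197 122 132
top 72 3 [444. 300.] [12.  1.] px 150 150 246 251
top 80 6 [439. 301.] [12.  5.] px 148 150 248 253
top 88 8 [444. 300.] [17.  1.] px 148 149 245 252
top 96 4 [446. 299.] [9. 2.] px 148 149 246 250
top 120 12 [438. 300.] [67. 24.] px 140 150 237 266
top 128 18 [436. 299.] [71. 28.] px 139 150 237 268
top 136 15 [437. 298.] [77. 33.] px 137 150 235 269
top 144 26 [437. 299.] [99. 41.] px 134 151 230 274
top 152 24 [440. 297.] [107.  43.] px 133 151 227 275
top 160 72 [442. 301.] [120.  52.] px 129 151 223 277
top 168 30 [441. 301.] [113.  43.] px 130 148 225 276
top 176 15 [478. 292.] [22. 12.] px 139 144 229 239
```

View pics/c3.png

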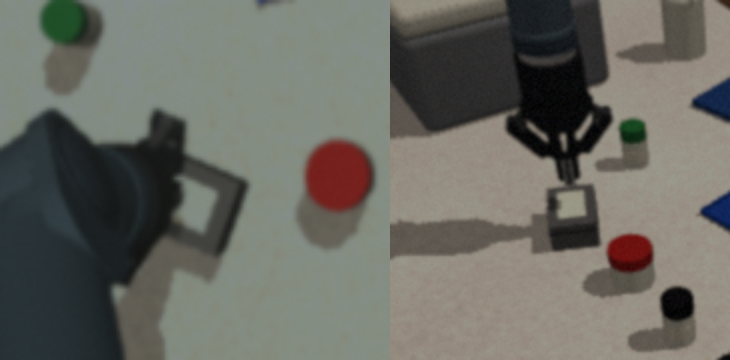

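Side and top views agree: the shut fingertips really sit at about z≈79 mm, at side px (179,152), while the state says 44. The reported TCP therefore seems about 35 mm too low. I'll open, go down in steps and re-measure by eye.

send_rows([
  [0,0,0,0,0,0,1],
  [0,0,0,0,0,0,1],
  [0,0,0,0,0,0,1],
  [0,0,0,0,0,0,1],
  [0,0,0,0,0,0,1],
  [0,0,0,0,0,0,1],
  [0,0,9,0,0,0,1],
  [0,0,9,0,0,0,1],
  [0,0,9,0,0,0,1],
  [0,0,9,0,0,0,1],
  [0,0,0,0,0,0,1],
  [0,0,0,0,0,0,1],
])

```text
time: 5.3
tool_pos: [436.4, 308.5, 6.6]
orientation: [-179.9, 0.1, 67.4]
ft_force: [-0.4, 0.1, -0.1]
width: 85.6
finger_force: 0.0
```

```bash
python3 tips.py
python3 - <<'E'
from h import *
b=grab('side')['image'][60:240,90:260]
cv2.imwrite('pics/c4.png',cv2.resize(b,(680,600)[:2],interpolation=3))
E
```

```text
[436.4 308.5   6.6] [-1.799e+02  1.000e-01  6.740e+01] 85.6 [-58.38  26.14  21.92 115.79 -14.54  40.81 -50.01]
side 56 23 [436. 301.] [101.  46.] px 159 203 154 162
side 64 33 [434. 307.] [102.  57.] px 158 203 152 160
side 72 30 [434. 303.] [103.  45.] px 157 202 149 157
side 80 35 [435. 304.] [104.  50.] px 156 202 146 154
side 88 32 [435. 303.] [112.  52.] px 153 204 143 151
side 96 82 [431. 305.] [134.  73.] px 147 208 137 149
side 104 120 [436. 305.] [143.  73.] px 146 208 135 147
side 112 154 [436. 306.] [143.  72.] px 146 208 132 144
side 120 131 [436. 302.] [142.  66.] px 146 207 128 142
top 56 9 [441. 299.] [99. 39.] px 145 160 229 270
top 64 12 [441. 301.] [104.  41.] px 143 159 228 271
top 72 3 [439. 298.] [88. 36.] px 144 158 232 269
top 80 4 [437. 298.] [88. 35.] px 143 157 233 270
top 88 10 [434. 301.] [113.  47.] px 139 157 229 277
top 96 42 [435. 301.] [124.  56.] px 136 158 226 279
top 104 33 [435. 299.] [128.  58.] px 136 159 225 280
top 112 42 [435. 299.] [127.  54.] px 136 157 225 280
top 120 32 [437. 299.] [129.  56.] px 134 157 224 280
top 128 18 [442. 298.] [133.  54.] px 134 156 221 279
top 136 24 [442. 299.] [131.  51.] px 133 154 221 279
top 144 60 [443. 299.] [133.  54.] px 131 154 220 279
```

View pics/c4.png

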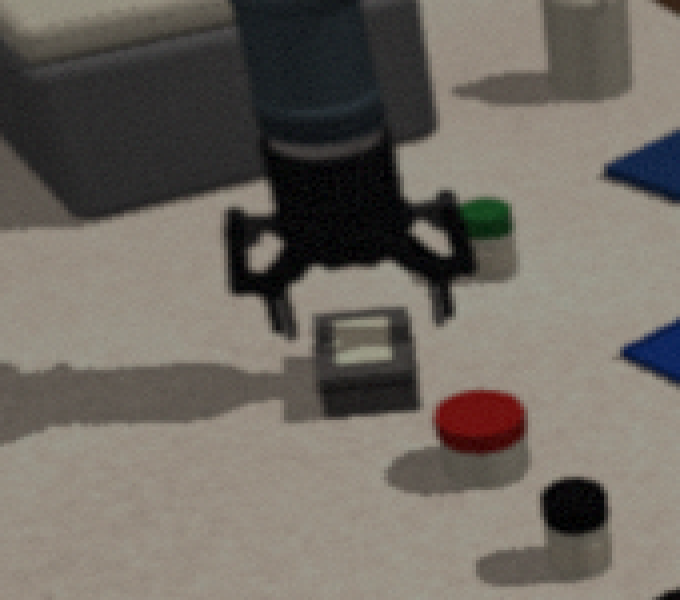

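The side crop shows the open tips at (285,330) and (440,315), just above box-top height, so the +35 mm offset holds. They straddle the box (365,355) centrally. Going down 34 mm more and closing.

send_rows([
  [0,0,8,0,0,0,1],
  [0,0,8,0,0,0,1],
  [0,0,8,0,0,0,1],
  [0,0,6,0,0,0,1],
  [0,0,4,0,0,0,1],
  [0,0,0,0,0,0,1],
  [0,0,0,0,0,0,1],
])

```text
time: 6.03
tool_pos: [437.0, 309.0, -26.6]
orientation: [-180.0, 0.1, 67.4]
ft_force: [-0.0, -0.3, 1.6]
width: 85.4
finger_force: 0.0
```

send_rows([
  [0,0,0,0,0,0,-1],
  [0,0,0,0,0,0,-1],
  [0,0,0,0,0,0,-1],
  [0,0,0,0,0,0,-1],
  [0,0,0,0,0,0,-1],
  [0,0,0,0,0,0,-1],
  [0,0,0,0,0,0,-1],
  [0,0,0,0,0,0,-1],
])

```text
time: 6.7
tool_pos: [437.8, 310.0, -25.5]
orientation: [180.0, -0.1, 67.4]
ft_force: [0.5, 0.2, 5.4]
width: 59.5
finger_force: 66.4
```

```bash
python3 tips.py|grep -v top
python3 - <<'E'
from h import *
b=grab('side')['image'][60:240,90:260]
cv2.imwrite('pics/c5.png',cv2.resize(b,(510,450)[:2],interpolation=3))
E
```

```text
[437.8 310.  -25.5] [ 1.80e+02 -1.00e-01  6.74e+01] 59.5 [-57.03  29.45  20.39 116.   -16.5   37.18 -48.45]
side 48 25 [434. 304.] [88. 40.] px 161 200 157 163
side 56 73 [434. 304.] [110.  54.] px 157 205 151 162
side 64 99 [434. 308.] [113.  66.] px 155 205 149 160
side 72 69 [434. 307.] [115.  68.] px 154 205 145 157
side 80 114 [435. 305.] [119.  64.] px 153 206 144 154
side 88 99 [435. 301.] [121.  53.] px 152 206 143 152
side 96 112 [434. 299.] [122.  58.] px 151 206 139 149
side 104 160 [434. 300.] [124.  58.] px 150 206 137 146
```

View pics/c5.png

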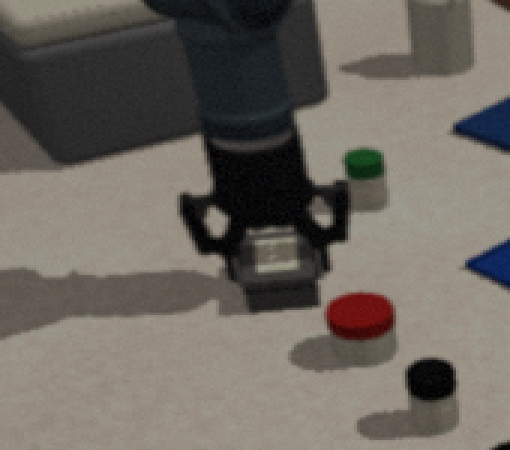

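The crop shows the fingers on both sides of the slide box and the grip reads 59.5 mm, so the grasp is good. Lifting and carrying it to the left bay of the blue tray.

send_rows([
  [0,0,-6,0,0,0,-1],
  [0,0,-10,0,0,0,-1],
  [0,0,-14,0,0,0,-1],
  [0,0,-16,0,0,0,-1],
  [0,0,-16,0,0,0,-1],
  [0,0,-16,0,0,0,-1],
  [0,0,-12,0,0,0,-1],
  [0,0,0,0,0,-6,-1],
  [0,0,0,0,0,-6,-1],
  [0,0,0,0,0,-6,-1],
  [0,0,0,0,0,-6,-1],
  [0,0,0,0,0,-6,-1],
])

```text
time: 7.85
tool_pos: [436.9, 308.7, 63.9]
orientation: [-180.0, 0.0, 97.7]
ft_force: [0.3, -1.0, -1.1]
width: 59.0
finger_force: 65.6
```

send_rows([
  [0,0,0,0,0,-6.4,-1],
  [-8,9,0,0,0,0,-1],
  [-16,18.5,0,0,0,0,-1],
  [-16,18.5,0,0,0,0,-1],
  [-16,18.5,0,0,0,0,-1],
  [-16,18.5,0,0,0,0,-1],
  [-16,18.5,0,0,0,0,-1],
  [-16,18.5,0,0,0,0,-1],
  [-16,18.5,0,0,0,0,-1],
  [-16,18.5,0,0,0,0,-1],
  [-14.9,18.6,0,0,0,0,-1],
  [0,0,0,0,0,0,-1],
])

```text
time: 8.85
tool_pos: [649.8, 197.6, 64.5]
orientation: [179.7, 0.3, 103.2]
ft_force: [0.3, -1.5, -1.6]
width: 59.2
finger_force: 65.6
```

```bash
python3 plan.py 644,205,-21.5,103.8
```

```text
t 8.8 [649.8 197.6  64.5] [179.71   0.34 103.21] w 59.2
644,205,-21.5,103.8 wz -0.6 shift [ 8.6 -3.9 86. ]
```

send_rows([
  [0,0,0,0,0,0,-1],
  [0,0,0,0,0,0,-1],
  [0,0,0,0,0,0,-1],
])

```text
time: 9.1
tool_pos: [642.3, 205.6, 63.3]
orientation: [-179.9, -0.0, 103.8]
ft_force: [-1.3, 0.4, -1.8]
width: 59.3
finger_force: 65.6
```

```bash
python3 plan.py 644,205,-21.5,103.8; python3 tips.py
```

```text
t 9.1 [642.3 205.6  63.3] [-1.7990e+02 -5.0000e-02  1.0381e+02] w 59.3
644,205,-21.5,103.8 wz 0.0 shift [-1.   1.5 84.8]
[642.3 205.6  63.3] [-179.9   -0.   103.8] 59.3 [-35.19  33.58  18.76  94.28 -12.72  54.34   1.93]
side 88 48 [639. 197.] [71. 78.] px 252 290 137 150
side 96 94 [642. 197.] [78. 77.] px 252 291 135 148
side 104 100 [639. 196.] [78. 78.] px 252 291 132 146
side 112 111 [640. 198.] [78. 87.] px 251 291 128 144
side 120 100 [643. 194.] [86. 75.] px 253 292 121 141
side 128 360 [642. 198.] [90. 81.] px 257 291 118 137
side 136 40 [648. 204.] [92. 41.] px 260 287 114 131
side 144 68 [642. 202.] [119.  46.] px 251 290 112 131
top 88 12 [650. 172.] [60. 24.] px 195 205 148 173
top 96 20 [647. 192.] [75. 65.] px 178 205 146 178
top 104 16 [650. 175.] [61. 30.] px 192 204 147 173
top 112 23 [646. 190.] [75. 61.] px 178 204 145 177
top 120 121 [645. 175.] [79. 33.] px 190 204 144 178
top 128 145 [648. 189.] [70. 59.] px 178 203 144 175
top 136 4 [613. 187.] [7. 2.] px 190 191 172 175
top 144 23 [604. 189.] [21. 17.] px 185 193 173 182
top 152 9 [600. 189.] [29. 16.] px 185 192 172 185
```

send_rows([
  [-1,1.5,12,0,0,0,-1],
  [0,0,14,0,0,0,-1],
  [0,0,14,0,0,0,-1],
  [0,0,14,0,0,0,-1],
  [0,0,12,0,0,0,-1],
  [0,0,8,0,0,0,-1],
  [0,0,5,0,0,0,-1],
  [0,0,3,0,0,0,-1],
  [0,0,2,0,0,0,-1],
  [0,0,0,0,0,0,-1],
  [0,0,0,0,0,0,-1],
])

```text
time: 10.12
tool_pos: [646.2, 204.2, -19.4]
orientation: [179.9, -0.0, 103.8]
ft_force: [0.4, 0.6, -1.2]
width: 59.3
finger_force: 65.7
```

```bash
python3 plan.py 644,205,-21.5,103.8
```

```text
t 10.1 [646.2 204.2 -19.4] [ 1.7992e+02 -1.0000e-02  1.0377e+02] w 59.3
644,205,-21.5,103.8 wz -0.0 shift [ 1.3 -1.9  2.1]
```

send_rows([
  [0,-1,2,0,0,0,-1],
  [0,0,0,0,0,0,-1],
  [0,0,0,0,0,0,0.75],
  [0,0,0,0,0,0,0.75],
  [0,0,0,0,0,0,0.75],
  [0,0,0,0,0,0,0.75],
  [0,0,-5,0,0,0,0.75],
  [0,0,-10,0,0,0,0.75],
  [0,0,-18,0,0,0,1],
  [0,0,-18,0,0,0,1],
  [0,0,-18,0,0,0,1],
  [0,0,-18,0,0,0,1],
])

```text
time: 11.12
tool_pos: [644.9, 203.8, 66.9]
orientation: [179.9, -0.0, 103.8]
ft_force: [-0.2, -0.8, -0.5]
width: 85.9
finger_force: 0.0
```

```bash
python3 plan.py 568,-395,66,103.8
```

```text
t 11.1 [644.9 203.8  66.9] [ 1.7993e+02 -1.0000e-02  1.0377e+02] w 85.9
568,-395,66,103.8 wz -0.0 shift [-563.1 -217.5    0.9]
```

send_rows([
  [-15,-6,0,0,0,0,1],
  [-28,-11,0,0,0,0,1],
  [-28,-11,0,0,0,0,1],
  [-28,-11,0,0,0,0,1],
  [-28,-11,0,0,0,0,1],
  [-28,-11,0,0,0,0,1],
  [-28,-11,0,0,0,0,1],
  [-28,-11,0,0,0,0,1],
  [-28,-11,0,0,0,0,1],
  [-28,-11,0,0,0,0,1],
  [-28,-11,0,0,0,0,1],
  [-28,-11,0,0,0,0,1],
])

```text
time: 12.12
tool_pos: [596.7, -142.8, 64.9]
orientation: [-180.0, 0.0, 103.7]
ft_force: [-0.1, -0.3, 0.4]
width: 85.6
finger_force: 0.0
```

send_rows([
  [-28,-11,0,0,0,0,1],
  [-28,-11,0,0,0,0,1],
  [-28,-11,0,0,0,0,1],
  [-28,-11,0,0,0,0,1],
  [-28,-11,0,0,0,0,1],
  [-28,-11,0,0,0,0,1],
  [-28,-11,0,0,0,0,1],
  [-28,-11,0,0,0,0,1],
  [-16,-3,0,0,0,0,1],
  [0,0,0,0,0,0,1],
  [0,0,0,0,0,0,1],
  [0,0,0,0,0,0,1],
])

```text
time: 13.12
tool_pos: [566.6, -393.6, 64.4]
orientation: [-180.0, -0.1, 103.8]
ft_force: [0.6, 0.3, 0.5]
width: 85.4
finger_force: 0.0
```

```bash
python3 plan.py 568,-395,-20,103.8; python3 tips.py;python3 - <<'E'
from h import *
b=grab('side')['image'][130:220,230:320]
f=grab('top');a=f['image'][130:250,380:480]
cv2.imwrite('pics/c6.png',np.hstack([cv2.resize(a,(400,400)),cv2.resize(b,(400,400))]))
E
```

```text
t 13.1 [ 566.6 -393.6   64.4] [-1.8000e+02 -1.1000e-01  1.0381e+02] w 85.4
568,-395,-20,103.8 wz 0.0 shift [-1.7  1.  84.4]
[ 566.6 -393.6   64.4] [-1.800e+02 -1.000e-01  1.038e+02] 85.4 [ 13.77  35.87  24.33  92.05 -17.05  55.86  57.48]
side 104 7 [ 566. -402.] [90. 24.] px 423 453 299 336
side 112 36 [ 563. -401.] [104.  28.] px 414 456 296 335
side 120 56 [ 563. -403.] [106.  25.] px 415 457 293 334
side 128 41 [ 563. -403.] [104.  25.] px 416 458 291 331
side 136 16 [ 568. -404.] [95. 24.] px 429 459 287 327
side 144 9 [ 566. -404.] [100.  29.] px 430 460 285 324
side 152 25 [ 511. -412.] [37. 22.] px 411 436 315 329
side 160 152 [ 516. -410.] [47. 26.] px 411 443 310 327
side 168 78 [ 517. -411.] [50. 23.] px 412 445 305 324
side 176 112 [ 521. -404.] [55. 37.] px 413 448 290 321
side 184 155 [ 526. -403.] [62. 39.] px 415 454 285 317
top 112 10 [ 572. -385.] [102.  29.] px 430 444 164 207
top 120 10 [ 574. -382.] [101.  23.] px 431 443 163 206
top 128 11 [ 572. -384.] [98. 28.] px 432 445 164 206
top 136 6 [ 569. -382.] [93. 23.] px 433 445 166 206
top 144 5 [ 574. -380.] [95. 25.] px 433 446 163 204
top 152 42 [ 581. -379.] [105.  27.] px 433 447 157 203
top 160 29 [ 624. -377.] [22. 26.] px 433 445 156 166
top 168 51 [ 582. -380.] [105.  31.] px 434 450 156 202
top 176 32 [ 583. -377.] [104.  25.] px 435 449 155 201
top 184 21 [ 586. -377.] [101.  22.] px 437 449 154 199
```

View pics/c6.png

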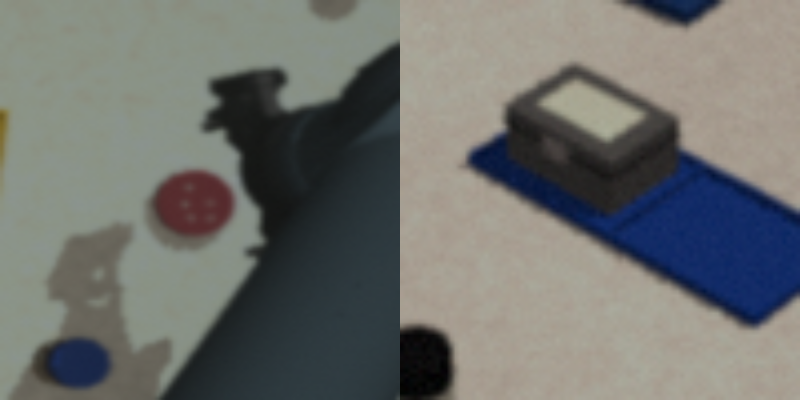

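The right crop shows the slide box flat in the left bay, clear of the walls. The left crop shows the gripper over the dish (195,203), with parallax. Tip averages from the two views match the dish centre, so I'm descending.

send_rows([
  [-1,1,14,0,0,0,1],
  [0,0,14,0,0,0,1],
  [0,0,14,0,0,0,1],
  [0,0,14,0,0,0,1],
  [0,0,12,0,0,0,1],
  [0,0,10,0,0,0,1],
  [0,0,8,0,0,0,1],
  [0,0,6,0,0,0,1],
  [0,0,0,0,0,0,1],
  [0,0,0,0,0,0,1],
])

```text
time: 14.15
tool_pos: [568.0, -395.8, -27.3]
orientation: [-180.0, -0.0, 103.8]
ft_force: [-0.2, 0.8, -0.0]
width: 85.4
finger_force: 0.0
```

```bash
python3 plan.py 568,-395,-36,103.8
python3 - <<'E'
from h import *
f=grab('side');P=cloud(f);c=arm.read_state()['tool_pos']
m=(np.hypot(P[...,0]-c[0],P[...,1]-c[1])<75)&(P[...,2]>6)
for a in range(6,60,4):
    k=m&(P[...,2]>=a)&(P[...,2]<a+4);q=P[k];v,u=np.nonzero(k)
    if len(q): print(a,len(q),((q.min(0)+q.max(0))/2)[:2].round(0),np.ptp(q[:,:2],axis=0).round(0),u.min(),u.max())
b=f['image'][250:390,370:500]
cv2.imwrite('pics/c7.png',cv2.resize(b,(520,560)))
E
```

```text
t 14.2 [ 568.  -395.8  -27.3] [-179.99   -0.    103.77] w 85.4
568,-395,-36,103.8 wz -0.0 shift [0.8 0.2 8.7]
6 26 [ 582. -385.] [ 79. 119.] 389 458
10 20 [ 566. -403.] [46. 37.] 420 438
14 238 [ 559. -400.] [69. 43.] 415 439
18 40 [ 566. -402.] [94. 38.] 406 442
22 12 [ 565. -405.] [100.  23.] 406 444
26 14 [ 564. -405.] [99. 24.] 406 443
30 22 [ 565. -405.] [107.  23.] 406 446
34 14 [ 563. -406.] [102.  22.] 407 445
38 8 [ 563. -406.] [102.  22.] 408 446
42 3 [ 567. -406.] [88. 22.] 419 445
46 2 [ 525. -416.] [6. 1.] 419 421
50 2 [ 522. -417.] [1. 2.] 419 420
58 1 [ 517. -419.] [0. 0.] 419 419
```

View pics/c7.png

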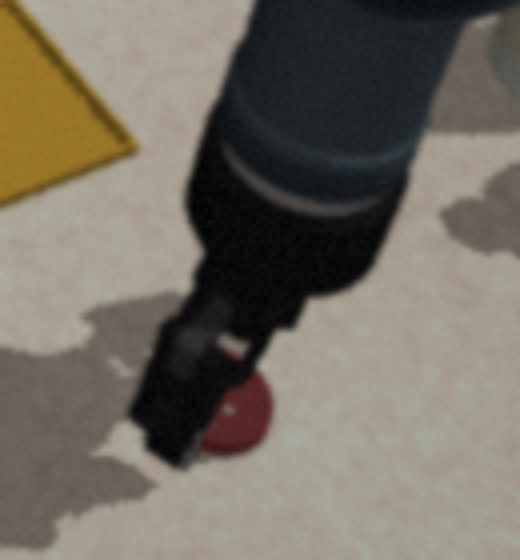

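The crop shows the fingers straddling the dish with tips about 15-18 mm up. Going 7 mm lower and closing.

send_rows([
  [0,0,4,0,0,0,1],
  [0,0,3,0,0,0,1],
  [0,0,0,0,0,0,1],
  [0,0,0,0,0,0,0.5],
  [0,0,0,0,0,0,0.5],
  [0,0,0,0,0,0,-1],
  [0,0,0,0,0,0,-1],
  [0,0,0,0,0,0,-1],
  [0,0,0,0,0,0,-1],
  [0,0,0,0,0,0,-1],
])

```text
time: 15.03
tool_pos: [568.7, -396.3, -33.3]
orientation: [179.9, 0.1, 103.8]
ft_force: [-0.4, -0.8, 4.8]
width: 53.3
finger_force: 63.3
```

```bash
python3 plan.py 568,-395,75,103.8 644.5,205,75,103.8
```

```text
t 15.0 [ 568.7 -396.3  -33.3] [1.7995e+02 7.0000e-02 1.0378e+02] w 53.3
568,-395,75,103.8 wz -0.0 shift [   1.4   -0.4 -108.3]
644.5,205,75,103.8 wz -0.0 shift [564.4 217.4  -0. ]
```

send_rows([
  [0,0,-5,0,0,0,-1],
  [0,0,-10,0,0,0,-1],
  [0,0,-15,0,0,0,-1],
  [0,0,-15,0,0,0,-1],
  [0,0,-15,0,0,0,-1],
  [0,0,-15,0,0,0,-1],
  [0,0,-15,0,0,0,-1],
  [0,0,-15,0,0,0,-1],
  [0,0,-3,0,0,0,-1],
  [0,0,0,0,0,0,-1],
  [0,0,0,0,0,0,-1],
])

```text
time: 15.95
tool_pos: [567.9, -395.5, 73.9]
orientation: [-180.0, -0.0, 103.8]
ft_force: [0.3, -0.5, -0.1]
width: 52.9
finger_force: 63.0
```

```bash
python3 plan.py 644.5,205,75,103.8
python3 - <<'E'
from h import *
out=[]
for n in('top','side'):
    f=grab(n);P=cloud(f);hsv=cv2.cvtColor(f['image'],cv2.COLOR_BGR2HSV)
    m=((hsv[...,0]>170)|(hsv[...,0]<8))&(hsv[...,1]>80)&(hsv[...,2]>30)&(np.abs(P[...,0]-568)<60)&(np.abs(P[...,1]+395)<60)
    q=P[m];v,u=np.nonzero(m);print(n,len(q),q.min(0).round(0),q.max(0).round(0),np.median(q,0).round(0))
    a,b=int(u.mean()),int(v.mean());out.append(cv2.resize(f['image'][b-45:b+45,max(a-45,0):a+45],(400,400)))
cv2.imwrite('pics/c8.png',np.hstack(out))
E
```

```text
t 15.9 [ 567.9 -395.5   73.9] [-1.8000e+02 -1.0000e-02  1.0378e+02] w 52.9
644.5,205,75,103.8 wz -0.0 shift [564.9 217.6  -1.1]
top 207 [ 548. -401.  114.] [ 594. -359.  242.] [ 569. -385.  122.]
side 250 [ 535. -422.  113.] [ 589. -398.  179.] [ 565. -412.  122.]
```

View pics/c8.png

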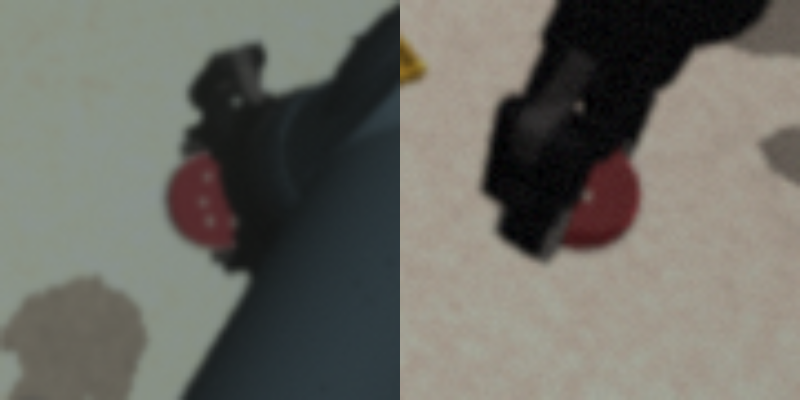

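The dish is held level between the pads in both crops (left near (200,205), right near (600,195)). Carrying it to the box.

send_rows([
  [14,6,0,0,0,0,-1],
  [28,11,0,0,0,0,-1],
  [28,11,0,0,0,0,-1],
  [28,11,0,0,0,0,-1],
  [28,11,0,0,0,0,-1],
  [28,11,0,0,0,0,-1],
  [28,11,0,0,0,0,-1],
  [28,11,0,0,0,0,-1],
  [28,11,0,0,0,0,-1],
  [28,11,0,0,0,0,-1],
  [28,11,0,0,0,0,-1],
  [28,11,0,0,0,0,-1],
])

```text
time: 17.05
tool_pos: [613.6, -49.6, 72.9]
orientation: [-179.9, -0.1, 103.8]
ft_force: [-0.2, 0.7, -0.3]
width: 53.0
finger_force: 63.0
```

send_rows([
  [28,11,0,0,0,0,-1],
  [28,11,0,0,0,0,-1],
  [28,11,0,0,0,0,-1],
  [28,11,0,0,0,0,-1],
  [28,11,0,0,0,0,-1],
  [28,11,0,0,0,0,-1],
  [28,11,0,0,0,0,-1],
  [28,11,0,0,0,0,-1],
  [18,3,0,0,0,0,-1],
  [0,0,0,0,0,0,-1],
  [0,0,0,0,0,0,-1],
  [0,0,0,0,0,0,-1],
])

```text
time: 18.05
tool_pos: [644.5, 202.9, 73.0]
orientation: [-179.9, 0.1, 103.8]
ft_force: [0.7, -0.3, -0.8]
width: 52.7
finger_force: 63.0
```

```bash
python3 plan.py 645,204,10.5,103.8
python3 - <<'E'
from h import *
out=[]
for n in('top','side'):
    f=grab(n);P=cloud(f);hsv=cv2.cvtColor(f['image'],cv2.COLOR_BGR2HSV)
    near=(np.abs(P[...,0]-645)<65)&(np.abs(P[...,1]-204)<65)
    for nm,m in(('dish',((hsv[...,0]>170)|(hsv[...,0]<8))&(hsv[...,1]>80)&near),('boxtop',near&(P[...,2]>38)&(P[...,2]<50))):
        q=P[m];print(n,nm,len(q),np.percentile(q,3,0).round(0),np.percentile(q,97,0).round(0))
    a,b=[int(i) for i in cv2.projectPoints(np.array([[645.,204,60]]),cv2.Rodrigues(f['R'])[0],f['t'],f['K'],f['d'])[0].ravel()]
    out.append(cv2.resize(f['image'][b-40:b+40,a-40:a+40],(400,400)))
cv2.imwrite('pics/c9.png',np.hstack(out))
E
```

```text
t 18.1 [644.5 202.9  73. ] [-1.7988e+02  8.0000e-02  1.0376e+02] w 52.7
645,204,10.5,103.8 wz -0.0 shift [ 1.   0.7 62.5]
top dish 67 [628. 166. 116.] [662. 189. 244.]
top boxtop 290 [621. 161.  39.] [682. 230.  47.]
side dish 190 [608. 174. 115.] [671. 213. 261.]
side boxtop 511 [610. 161.  39.] [675. 242.  48.]
```

View pics/c9.png

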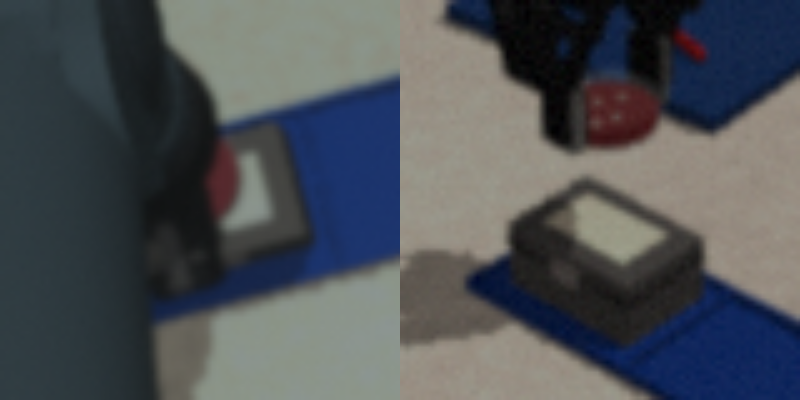

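The dish is held level above the box. In the side crop it is at (620,112), with the box label at (620,235). The edges agree with the box centre to about 2 mm, so I'm lowering.

send_rows([
  [1,0.7,10,0,0,0,-1],
  [0,0,12,0,0,0,-1],
  [0,0,12,0,0,0,-1],
  [0,0,10,0,0,0,-1],
  [0,0,7,0,0,0,-1],
  [0,0,5,0,0,0,-1],
  [0,0,3,0,0,0,-1],
  [0,0,2,0,0,0,-1],
  [0,0,0,0,0,0,-1],
  [0,0,0,0,0,0,-1],
  [0,0,0,0,0,0,-1],
])

```text
time: 19.07
tool_pos: [646.5, 205.3, 13.6]
orientation: [179.9, -0.0, 103.8]
ft_force: [-0.3, -0.0, -0.5]
width: 52.7
finger_force: 63.0
```

```bash
python3 plan.py 645,204,10,103.8
```

```text
t 19.1 [646.5 205.3  13.6] [ 1.7993e+02 -1.0000e-02  1.0378e+02] w 52.7
645,204,10,103.8 wz -0.0 shift [-0.9 -1.8  3.6]
```

send_rows([
  [-1,-1,2,0,0,0,-1],
  [0,0,1,0,0,0,-1],
  [0,0,0,0,0,0,-1],
  [0,0,0,0,0,0,-1],
])

```text
time: 19.4
tool_pos: [645.1, 203.8, 9.8]
orientation: [-180.0, -0.0, 103.8]
ft_force: [0.7, -0.5, -0.0]
width: 52.8
finger_force: 63.0
```

send_rows([
  [0,0,0,0,0,0,0.6],
  [0,0,0,0,0,0,0.6],
  [0,0,0,0,0,0,0.6],
  [0,0,0,0,0,0,0.6],
  [0,0,-4,0,0,0,0.6],
  [0,0,-8,0,0,0,1],
  [0,0,-15,0,0,0,1],
  [0,0,-20,0,0,0,1],
  [0,0,-20,0,0,0,1],
  [0,0,0,0,0,0,1],
  [0,0,0,0,0,0,1],
])

```text
time: 20.32
tool_pos: [647.5, 204.5, 80.4]
orientation: [179.7, -0.0, 103.8]
ft_force: [0.0, -0.5, -0.0]
width: 85.3
finger_force: 0.0
```

```bash
python3 plan.py 449,-303,80,103.8
python3 - <<'E'
from h import *
f=grab('side');P=cloud(f);hsv=cv2.cvtColor(f['image'],cv2.COLOR_BGR2HSV)
near=(np.abs(P[...,0]-645)<65)&(np.abs(P[...,1]-204)<65)
for nm,m in(('dish',((hsv[...,0]>170)|(hsv[...,0]<8))&(hsv[...,1]>80)&near&(P[...,2]<80)),('boxtop',near&(P[...,2]>38)&(P[...,2]<50))):
    q=P[m];print(nm,len(q),np.percentile(q,2,0).round(0),np.percentile(q,98,0).round(0))
E
```

```text
t 20.3 [647.5 204.5  80.4] [ 1.7966e+02 -5.0000e-02  1.0377e+02] w 85.3
449,-303,80,103.8 wz -0.0 shift [-4.455e+02 -3.139e+02  4.000e-01]
dish 210 [618. 177.  50.] [663. 218.  63.]
boxtop 291 [609. 158.  39.] [678. 240.  49.]
```

send_rows([
  [-12,-9,0,0,0,0,1],
  [-27,-19,0,0,0,0,1],
  [-27,-19,0,0,0,0,1],
  [-27,-19,0,0,0,0,1],
  [-27,-19,0,0,0,0,1],
  [-27,-19,0,0,0,0,1],
  [-27,-19,0,0,0,0,1],
  [-27,-19,0,0,0,0,1],
  [-27,-19,0,0,0,0,1],
  [-27,-19,0,0,0,0,1],
  [-27,-19,0,0,0,0,1],
  [-27,-19,0,0,0,0,1],
])

```text
time: 21.37
tool_pos: [505.1, -149.1, 76.1]
orientation: [-179.9, -0.1, 103.8]
ft_force: [0.9, 0.1, -0.3]
width: 85.5
finger_force: 0.0
```

send_rows([
  [-27,-19,0,0,0,0,1],
  [-27,-19,0,0,0,0,1],
  [-27,-19,0,0,0,0,1],
  [-27,-19,0,0,0,0,1],
  [-27,-19,0,0,0,0,1],
  [-1.5,-1,0,0,0,0,1],
  [0,0,0,0,0,0,1],
  [0,0,0,0,0,0,1],
  [0,0,0,0,0,0,1],
])

```text
time: 22.12
tool_pos: [446.8, -301.5, 76.2]
orientation: [-180.0, -0.1, 103.9]
ft_force: [0.4, 0.3, 0.0]
width: 85.5
finger_force: 0.0
```

```bash
python3 plan.py 448.5,-303,-20,103.8
```

```text
t 22.1 [ 446.8 -301.5   76.2] [-1.7997e+02 -1.0000e-01  1.0393e+02] w 85.5
448.5,-303,-20,103.8 wz 0.1 shift [-1.9  1.3 96.2]
```

send_rows([
  [-2,1,14,0,0,0,1],
  [0,0,14,0,0,0,1],
  [0,0,14,0,0,0,1],
  [0,0,14,0,0,0,1],
  [0,0,14,0,0,0,1],
  [0,0,12,0,0,0,1],
  [0,0,9,0,0,0,1],
  [0,0,5,0,0,0,1],
  [0,0,0,0,0,0,1],
  [0,0,0,0,0,0,1],
])

```text
time: 22.95
tool_pos: [448.0, -305.1, -19.1]
orientation: [-180.0, 0.0, 103.8]
ft_force: [0.5, -0.2, -0.1]
width: 85.4
finger_force: 0.0
```

send_rows([
  [0,0,0,0,0,0,0.2],
  [0,0,0,0,0,0,0.2],
  [0,0,0,0,0,0,0],
  [0,0,0,0,0,0,-0.1],
  [0,0,0,0,0,0,-1],
  [0,0,0,0,0,0,-1],
  [0,0,0,0,0,0,-1],
  [0,0,0,0,0,0,-1],
  [0,0,0,0,0,0,-1],
])

```text
time: 23.7
tool_pos: [447.8, -305.6, -18.6]
orientation: [180.0, 0.0, 103.8]
ft_force: [-1.8, 0.4, 4.7]
width: 34.8
finger_force: 59.3
```

```bash
python3 plan.py 448.5,-303,80,103.8 670.5,98.3,80,103.8;  python3 - <<'E'
from h import *
f=grab('side')
b=f['image'][260:370,280:400]
cv2.imwrite('pics/c10.png',cv2.resize(b,(480,440)))
E
```

```text
t 23.7 [ 447.8 -305.6  -18.6] [179.99   0.   103.76] w 34.8
448.5,-303,80,103.8 wz -0.0 shift [  2.3   1.3 -98.6]
670.5,98.3,80,103.8 wz -0.0 shift [336.8 311.3  -0. ]
```

View pics/c10.png

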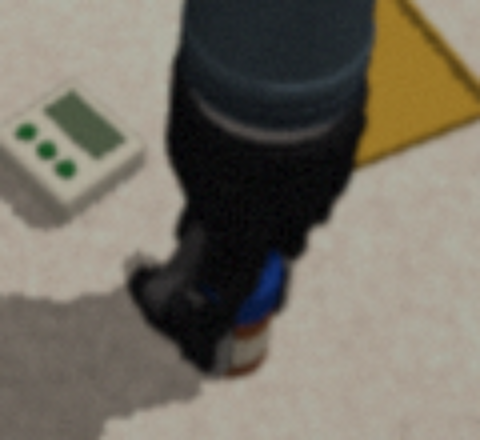

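The crop shows the amber vial upright between the pads at (250,330), width 34.8. Lifting and carrying it to the right bay of the blue tray.

send_rows([
  [0,0,-6,0,0,0,-1],
  [0,0,-12,0,0,0,-1],
  [0,0,-16,0,0,0,-1],
  [0,0,-16,0,0,0,-1],
  [0,0,-16,0,0,0,-1],
  [0,0,-16,0,0,0,-1],
  [0,0,-14,0,0,0,-1],
  [12,11,0,0,0,0,-1],
  [25,23,0,0,0,0,-1],
  [25,23,0,0,0,0,-1],
  [25,23,0,0,0,0,-1],
  [25,23,0,0,0,0,-1],
])

```text
time: 24.75
tool_pos: [521.9, -170.6, 77.8]
orientation: [179.9, 0.0, 103.7]
ft_force: [0.6, -0.2, -1.6]
width: 35.7
finger_force: 59.7
```

send_rows([
  [25,23,0,0,0,0,-1],
  [25,23,0,0,0,0,-1],
  [25,23,0,0,0,0,-1],
  [25,23,0,0,0,0,-1],
  [25,23,0,0,0,0,-1],
  [25,23,0,0,0,0,-1],
  [25,23,0,0,0,0,-1],
  [25,23,0,0,0,0,-1],
  [25,25,0,0,0,0,-1],
  [0,0,0,0,0,0,-1],
  [0,0,0,0,0,0,-1],
  [0,0,0,0,0,0,-1],
])

```text
time: 25.75
tool_pos: [670.2, 96.3, 77.0]
orientation: [-180.0, 0.1, 103.8]
ft_force: [0.3, -0.4, -0.7]
width: 35.4
finger_force: 59.8
```

```bash
python3 plan.py 670.5,98.3,-14.6,103.8
```

```text
t 25.8 [670.2  96.3  77. ] [-1.7997e+02  5.0000e-02  1.0383e+02] w 35.4
670.5,98.3,-14.6,103.8 wz 0.0 shift [ 1.9  0.7 91.6]
```

send_rows([
  [2,1,12,0,0,0,-1],
  [0,0,15,0,0,0,-1],
  [0,0,15,0,0,0,-1],
  [0,0,15,0,0,0,-1],
  [0,0,12,0,0,0,-1],
  [0,0,8,0,0,0,-1],
  [0,0,6,0,0,0,-1],
  [0,0,4,0,0,0,-1],
  [0,0,3,0,0,0,-1],
  [0,0,0,0,0,0,-1],
  [0,0,0,0,0,0,-1],
  [0,0,0,0,0,0,-1],
])

```text
time: 26.75
tool_pos: [671.8, 98.7, -12.3]
orientation: [179.9, 0.0, 103.8]
ft_force: [0.3, -1.0, -0.0]
width: 35.3
finger_force: 59.9
```

```bash
python3 plan.py 670.5,98.3,-15,103.8
```

```text
t 26.8 [671.8  98.7 -12.3] [179.91   0.   103.78] w 35.3
670.5,98.3,-15,103.8 wz -0.0 shift [-0.  -1.4  2.7]
```

send_rows([
  [0,-1,2,0,0,0,-1],
  [0,0,0,0,0,0,-1],
  [0,0,0,0,0,0,0.4],
  [0,0,0,0,0,0,0.4],
  [0,0,0,0,0,0,0.4],
  [0,0,0,0,0,0,0.4],
  [0,0,-6,0,0,0,0.4],
  [0,0,-14,0,0,0,0.4],
  [0,0,-20,0,0,0,0.6],
  [0,0,-20,0,0,0,1],
  [0,0,-20,0,0,0,1],
  [0,0,-14,0,0,0,1],
])

```text
time: 27.75
tool_pos: [671.8, 98.3, 82.6]
orientation: [179.8, 0.0, 103.8]
ft_force: [0.4, 0.4, 0.2]
width: 85.1
finger_force: 0.0
```

```bash
python3 plan.py 451.5,178,80,103.8
```

```text
t 27.8 [671.8  98.3  82.6] [1.7975e+02 1.0000e-02 1.0376e+02] w 85.1
451.5,178,80,103.8 wz -0.0 shift [ 129.9 -194.9    2.6]
```

send_rows([
  [13,-20,0,0,0,0,1],
  [13,-19.5,0,0,0,0,1],
  [13,-19.5,0,0,0,0,1],
  [13,-19.5,0,0,0,0,1],
  [13,-19.5,0,0,0,0,1],
  [13,-19.5,0,0,0,0,1],
  [13,-19.5,0,0,0,0,1],
  [13,-19.5,0,0,0,0,1],
  [13,-19.5,0,0,0,0,1],
  [13,-19,0,0,0,0,1],
  [0,0,0,0,0,0,1],
  [0,0,0,0,0,0,1],
])

```text
time: 28.75
tool_pos: [449.0, 178.9, 79.6]
orientation: [180.0, -0.1, 103.9]
ft_force: [0.2, -0.4, -0.5]
width: 85.3
finger_force: 0.0
```

send_rows([
  [0,0,0,0,0,0,1],
  [0,0,0,0,0,0,1],
])

```text
time: 28.92
tool_pos: [451.4, 177.7, 79.6]
orientation: [179.9, 0.0, 103.7]
ft_force: [0.2, -0.4, 0.5]
width: 85.6
finger_force: 0.0
```

```bash
python3 plan.py 451.5,178,-14,103.8;  python3 - <<'E'
from h import *
f=grab('side'); P=cloud(f)
b=f['image'][130:230,240:340]; a=f['image'][130:230,160:260]
cv2.imwrite('pics/c11.png',np.hstack([cv2.resize(a,(400,400)),cv2.resize(b,(400,400))]))
E
```

```text
t 28.9 [451.4 177.7  79.6] [179.88   0.   103.69] w 85.6
451.5,178,-14,103.8 wz -0.1 shift [ 0.2  0.1 93.6]
```

View pics/c11.png

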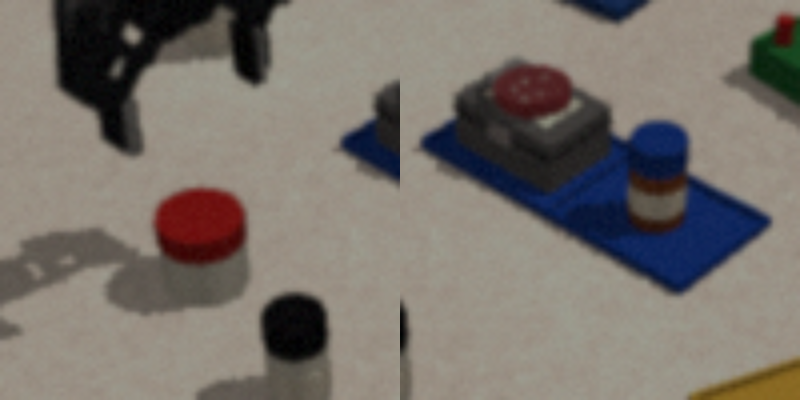

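The right crop shows the blue tray complete: dish on the box at (533,92) and the vial upright at (658,180). The left crop shows the gripper above the red jar (200,245). Descending to grip the lid.

send_rows([
  [0,0,14,0,0,0,1],
  [0,0,14,0,0,0,1],
  [0,0,14,0,0,0,1],
  [0,0,14,0,0,0,1],
  [0,0,14,0,0,0,1],
  [0,0,11,0,0,0,1],
  [0,0,8,0,0,0,1],
  [0,0,4,0,0,0,1],
  [0,0,0,0,0,0,1],
  [0,0,0,0,0,0,1],
])

```text
time: 29.8
tool_pos: [450.2, 178.1, -14.0]
orientation: [180.0, 0.0, 103.8]
ft_force: [1.0, -0.7, 0.2]
width: 85.3
finger_force: 0.0
```

send_rows([
  [0,0,0,0,0,0,0.4],
  [0,0,0,0,0,0,0.4],
  [0,0,0,0,0,0,0.3],
  [0,0,0,0,0,0,-1],
  [0,0,0,0,0,0,-1],
  [0,0,0,0,0,0,-1],
  [0,0,0,0,0,0,-1],
  [0,0,0,0,0,0,-1],
])

```text
time: 30.47
tool_pos: [450.0, 178.5, -13.2]
orientation: [180.0, -0.0, 103.8]
ft_force: [-1.7, -0.4, 6.4]
width: 52.7
finger_force: 61.9
```

```bash
python3 plan.py 451.5,178,80,103.8 606.4,-214.7,80,103.8
```

```text
t 30.5 [450.  178.5 -13.2] [ 1.7997e+02 -4.0000e-02  1.0378e+02] w 52.7
451.5,178,80,103.8 wz -0.0 shift [ -0.8   1.3 -93.2]
606.4,-214.7,80,103.8 wz -0.0 shift [-418.3   56.8   -0. ]
```

send_rows([
  [0,0,-6,0,0,0,-1],
  [0,0,-12,0,0,0,-1],
  [0,0,-16,0,0,0,-1],
  [0,0,-16,0,0,0,-1],
  [0,0,-16,0,0,0,-1],
  [0,0,-16,0,0,0,-1],
  [0,0,-11,0,0,0,-1],
  [-12,1,0,0,0,0,-1],
  [-25,3.5,0,0,0,0,-1],
  [-25,3.5,0,0,0,0,-1],
  [-25,3.5,0,0,0,0,-1],
  [-25,3.5,0,0,0,0,-1],
])

```text
time: 31.47
tool_pos: [490.9, 72.0, 79.0]
orientation: [-180.0, -0.0, 103.8]
ft_force: [0.5, -0.3, -0.7]
width: 52.6
finger_force: 62.8
```

send_rows([
  [-25,3.5,0,0,0,0,-1],
  [-25,3.5,0,0,0,0,-1],
  [-25,3.5,0,0,0,0,-1],
  [-25,3.5,0,0,0,0,-1],
  [-25,3.5,0,0,0,0,-1],
  [-25,3.5,0,0,0,0,-1],
  [-25,3.5,0,0,0,0,-1],
  [-25,3.5,0,0,0,0,-1],
  [-25,3.5,0,0,0,0,-1],
  [-25,3.5,0,0,0,0,-1],
  [-25,3.5,0,0,0,0,-1],
  [-25,3.5,0,0,0,0,-1],
])

```text
time: 32.47
tool_pos: [603.1, -209.2, 78.5]
orientation: [-180.0, -0.0, 103.8]
ft_force: [1.1, -0.4, -1.0]
width: 52.0
finger_force: 62.8
```

send_rows([
  [-7,1,0,0,0,0,-1],
  [0,0,0,0,0,0,-1],
  [0,0,0,0,0,0,-1],
  [0,0,0,0,0,0,-1],
])

```text
time: 32.8
tool_pos: [605.3, -212.4, 78.2]
orientation: [-179.9, -0.1, 103.9]
ft_force: [0.6, 0.6, -1.6]
width: 52.7
finger_force: 62.9
```

```bash
python3 plan.py 606.4,-214.7,-9,103.8
```

```text
t 32.8 [ 605.3 -212.4   78.2] [-1.7995e+02 -1.5000e-01  1.0390e+02] w 52.7
606.4,-214.7,-9,103.8 wz 0.1 shift [-2.5  0.5 87.2]
```

send_rows([
  [-2,0.5,12,0,0,0,-1],
  [0,0,15,0,0,0,-1],
  [0,0,15,0,0,0,-1],
  [0,0,15,0,0,0,-1],
  [0,0,12,0,0,0,-1],
  [0,0,7,0,0,0,-1],
  [0,0,4,0,0,0,-1],
  [0,0,3,0,0,0,-1],
  [0,0,2,0,0,0,-1],
  [0,0,0,0,0,0,-1],
  [0,0,0,0,0,0,-1],
  [0,0,0,0,0,0,-1],
])

```text
time: 33.8
tool_pos: [607.5, -217.1, -5.3]
orientation: [179.9, 0.0, 103.8]
ft_force: [-0.2, 0.7, -1.6]
width: 52.3
finger_force: 62.9
```

```bash
python3 plan.py 606.4,-214.7,-9.5,103.8
```

```text
t 33.8 [ 607.5 -217.1   -5.3] [1.7992e+02 4.0000e-02 1.0377e+02] w 52.3
606.4,-214.7,-9.5,103.8 wz -0.0 shift [ 2.6 -0.5  4.2]
```

send_rows([
  [2,-0.5,3,0,0,0,-1],
  [0,0,1,0,0,0,-1],
  [0,0,0,0,0,0,-1],
  [0,0,0,0,0,0,0.65],
  [0,0,0,0,0,0,0.65],
  [0,0,0,0,0,0,0.65],
  [0,0,0,0,0,0,0.65],
  [0,0,-6,0,0,0,0.65],
  [0,0,-14,0,0,0,0.65],
  [0,0,-20,0,0,0,0.65],
  [0,0,-20,0,0,0,1],
  [0,0,-20,0,0,0,1],
])

```text
time: 34.8
tool_pos: [606.1, -215.4, 72.0]
orientation: [180.0, 0.0, 103.8]
ft_force: [1.1, -0.0, 0.1]
width: 85.4
finger_force: 0.0
```

send_rows([
  [0,0,-20,0,0,0,1],
  [0,0,0,0,0,0,1],
  [0,0,0,0,0,0,1],
])

```text
time: 35.05
tool_pos: [607.6, -215.8, 92.8]
orientation: [179.7, 0.1, 103.8]
ft_force: [-0.3, -0.1, -0.6]
width: 85.3
finger_force: 0.0
```

```bash
python3 plan.py 574,403,92,103.8
```

```text
t 35.0 [ 607.6 -215.8   92.8] [1.7974e+02 1.3000e-01 1.0376e+02] w 85.3
574,403,92,103.8 wz -0.0 shift [609.  115.    0.8]
```

send_rows([
  [14,3,0,0,0,0,1],
  [28,5.2,0,0,0,0,1],
  [28,5.2,0,0,0,0,1],
  [28,5.2,0,0,0,0,1],
  [28,5.2,0,0,0,0,1],
  [28,5.2,0,0,0,0,1],
  [28,5.2,0,0,0,0,1],
  [28,5.2,0,0,0,0,1],
  [28,5.2,0,0,0,0,1],
  [28,5.2,0,0,0,0,1],
  [28,5.2,0,0,0,0,1],
  [28,5.2,0,0,0,0,1],
])

```text
time: 36.05
tool_pos: [585.1, 114.6, 88.2]
orientation: [-179.8, -0.0, 103.8]
ft_force: [0.4, -0.4, 0.9]
width: 85.6
finger_force: 0.0
```

send_rows([
  [28,5.2,0,0,0,0,1],
  [28,5.2,0,0,0,0,1],
  [28,5.2,0,0,0,0,1],
  [28,5.2,0,0,0,0,1],
  [28,5.2,0,0,0,0,1],
  [28,5.2,0,0,0,0,1],
  [28,5.2,0,0,0,0,1],
  [28,5.2,0,0,0,0,1],
  [28,5.2,0,0,0,0,1],
  [28,5.2,0,0,0,0,1],
  [7,3,0,0,0,0,1],
  [0,0,0,0,0,0,1],
])

```text
time: 37.05
tool_pos: [568.7, 409.2, 87.8]
orientation: [-179.8, -0.1, 104.2]
ft_force: [-0.5, 0.7, 0.7]
width: 85.4
finger_force: 0.0
```

send_rows([
  [0,0,0,0,0,0,1],
  [0,0,0,0,0,0,1],
  [0,0,0,0,0,0,1],
])

```text
time: 37.3
tool_pos: [573.4, 400.5, 89.5]
orientation: [-179.9, 0.1, 103.6]
ft_force: [-0.1, 0.4, 0.8]
width: 85.4
finger_force: 0.0
```

```bash
python3 plan.py 574,403,-20,103.8;  python3 - <<'E'
from h import *
f=grab('side')
a=f['image'][60:170,150:270]; b=f['image'][205:315,300:420]
cv2.imwrite('pics/c12.png',np.hstack([cv2.resize(a,(400,367)),cv2.resize(b,(400,367))]))
E
```

```text
t 37.3 [573.4 400.5  89.5] [-1.7995e+02  1.2000e-01  1.0355e+02] w 85.4
574,403,-20,103.8 wz -0.2 shift [  2.3   1.2 109.5]
```

View pics/c12.png

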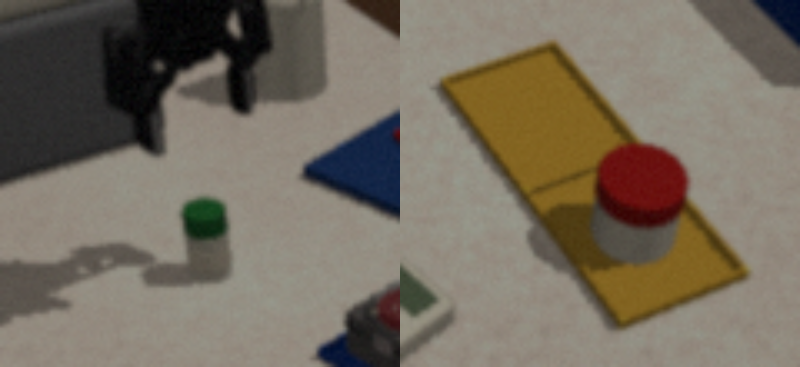

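The right crop shows the red jar upright in the yellow tray's right bay (640,205). The left crop shows the gripper over the green vial (207,240). Descending.

send_rows([
  [1,0.5,15,0,0,0,1],
  [0,0,15,0,0,0,1],
  [0,0,15,0,0,0,1],
  [0,0,15,0,0,0,1],
  [0,0,15,0,0,0,1],
  [0,0,14,0,0,0,1],
  [0,0,10,0,0,0,1],
  [0,0,6,0,0,0,1],
  [0,0,4,0,0,0,1],
  [0,0,0,0,0,0,1],
  [0,0,0,0,0,0,1],
  [0,0,0,0,0,0,1],
])

```text
time: 38.35
tool_pos: [573.8, 405.6, -18.0]
orientation: [179.9, -0.0, 103.8]
ft_force: [0.1, -0.3, 0.7]
width: 85.1
finger_force: 0.0
```

send_rows([
  [0,0,0,0,0,0,0.2],
  [0,0,0,0,0,0,0.2],
  [0,0,0,0,0,0,0],
  [0,0,0,0,0,0,-0.1],
  [0,0,0,0,0,0,-1],
  [0,0,0,0,0,0,-1],
  [0,0,0,0,0,0,-1],
  [0,0,0,0,0,0,-1],
  [0,0,0,0,0,0,-1],
])

```text
time: 39.1
tool_pos: [572.7, 405.1, -18.7]
orientation: [-180.0, -0.0, 103.8]
ft_force: [-2.3, -1.3, 4.8]
width: 34.9
finger_force: 59.5
```

```bash
python3 plan.py 574,403,92,103.8 623.6,-106,92,103.8
```

```text
t 39.1 [572.7 405.1 -18.7] [-1.7997e+02 -1.0000e-02  1.0378e+02] w 34.9
574,403,92,103.8 wz -0.0 shift [  -2.3    0.8 -110.7]
623.6,-106,92,103.8 wz -0.0 shift [-506.1  -73.2   -0. ]
```

send_rows([
  [0,0,-6,0,0,0,-1],
  [0,0,-12,0,0,0,-1],
  [0,0,-18,0,0,0,-1],
  [0,0,-18,0,0,0,-1],
  [0,0,-18,0,0,0,-1],
  [0,0,-18,0,0,0,-1],
  [0,0,-14,0,0,0,-1],
  [0,0,-6,0,0,0,-1],
  [-13,-2,0,0,0,0,-1],
  [-26,-3.8,0,0,0,0,-1],
  [-26,-3.8,0,0,0,0,-1],
  [-26,-3.8,0,0,0,0,-1],
])

```text
time: 40.1
tool_pos: [580.5, 310.9, 89.3]
orientation: [-179.9, 0.1, 103.8]
ft_force: [0.4, -0.2, -0.5]
width: 35.0
finger_force: 59.7
```

send_rows([
  [-26,-3.8,0,0,0,0,-1],
  [-26,-3.8,0,0,0,0,-1],
  [-26,-3.8,0,0,0,0,-1],
  [-26,-3.8,0,0,0,0,-1],
  [-26,-3.8,0,0,0,0,-1],
  [-26,-3.8,0,0,0,0,-1],
  [-26,-3.8,0,0,0,0,-1],
  [-26,-3.8,0,0,0,0,-1],
  [-26,-3.8,0,0,0,0,-1],
  [-26,-3.8,0,0,0,0,-1],
  [-26,-3.8,0,0,0,0,-1],
  [-26,-3.8,0,0,0,0,-1],
])

```text
time: 41.1
tool_pos: [609.7, -3.1, 89.4]
orientation: [-179.8, 0.0, 103.7]
ft_force: [-0.2, -0.3, -0.6]
width: 35.2
finger_force: 59.7
```

send_rows([
  [-26,-3.8,0,0,0,0,-1],
  [-26,-3.8,0,0,0,0,-1],
  [-26,-3.8,0,0,0,0,-1],
  [-26,-3.8,0,0,0,0,-1],
  [0,0,0,0,0,0,-1],
  [0,0,0,0,0,0,-1],
  [0,0,0,0,0,0,-1],
])

```text
time: 41.68
tool_pos: [620.2, -105.3, 89.7]
orientation: [-179.9, -0.1, 103.7]
ft_force: [0.6, 0.6, -0.3]
width: 35.2
finger_force: 59.7
```

```bash
python3 plan.py 623.6,-106,-14.5,103.8
```

```text
t 41.7 [ 620.2 -105.3   89.7] [-1.7987e+02 -7.0000e-02  1.0371e+02] w 35.2
623.6,-106,-14.5,103.8 wz -0.1 shift [ -1.5   3.2 104.2]
```

send_rows([
  [0,2,14,0,0,0,-1],
  [0,0,16,0,0,0,-1],
  [0,0,16,0,0,0,-1],
  [0,0,16,0,0,0,-1],
  [0,0,14,0,0,0,-1],
  [0,0,11,0,0,0,-1],
  [0,0,7,0,0,0,-1],
  [0,0,4,0,0,0,-1],
  [0,0,3,0,0,0,-1],
  [0,0,0,0,0,0,-1],
  [0,0,0,0,0,0,-1],
  [0,0,0,0,0,0,-1],
])

```text
time: 42.68
tool_pos: [624.4, -104.9, -9.2]
orientation: [179.9, 0.0, 103.8]
ft_force: [-0.1, -0.2, -1.0]
width: 35.5
finger_force: 59.7
```

```bash
python3 plan.py 623.6,-106,-15,103.8
```

```text
t 42.7 [ 624.4 -104.9   -9.2] [1.7990e+02 3.0000e-02 1.0377e+02] w 35.5
623.6,-106,-15,103.8 wz -0.0 shift [-0.9 -1.1  5.8]
```

send_rows([
  [0,0,3,0,0,0,-1],
  [0,0,3,0,0,0,-1],
  [0,0,0,0,0,0,-1],
  [0,0,0,0,0,0,0.4],
  [0,0,0,0,0,0,0.4],
  [0,0,0,0,0,0,0.4],
  [0,0,0,0,0,0,0.4],
  [0,0,-6,0,0,0,0.4],
  [0,0,-14,0,0,0,0.4],
  [0,0,-20,0,0,0,0.4],
  [0,0,-20,0,0,0,0.4],
  [0,0,-20,0,0,0,0.4],
])

```text
time: 43.68
tool_pos: [623.8, -104.8, 66.0]
orientation: [180.0, 0.0, 103.8]
ft_force: [-0.4, 0.1, 0.0]
width: 59.9
finger_force: 0.0
```

send_rows([
  [0,0,-20,0,0,0,0.4],
  [0,0,-20,0,0,0,0.4],
  [0,-25,-10,0,0,0,0.4],
  [0,-25,0,0,0,0,0.4],
  [0,-25,0,0,0,0,0.4],
  [0,-25,0,0,0,0,0.4],
  [0,-25,0,0,0,0,0.4],
  [0,-25,0,0,0,0,0.4],
  [0,0,0,0,0,0,0.4],
  [0,0,0,0,0,0,0.4],
  [0,0,0,0,0,0,0.4],
])

```text
time: 44.6
tool_pos: [479.2, -140.3, 115.1]
orientation: [179.8, 0.0, 103.8]
ft_force: [0.4, 0.1, 0.3]
width: 60.0
finger_force: 0.0
```

```bash
python3 plan.py;  python3 - <<'E'
from h import *
f=grab('side'); t=grab('top')
cv2.imwrite('pics/c13.png',np.hstack([cv2.resize(t['image'][110:270,90:410],(400,200)),cv2.resize(f['image'][140:340,200:400],(400,400))[:200]*0+0]) if 0 else np.hstack([cv2.copyMakeBorder(cv2.resize(t['image'][110:270,150:390],(390,260)),0,140,0,0,0),cv2.resize(f['image'][130:330,200:400],(400,400))]))
E
```

```text
t 44.6 [ 479.2 -140.3  115.1] [1.7983e+02 2.0000e-02 1.0377e+02] w 60.0
```

View pics/c13.png

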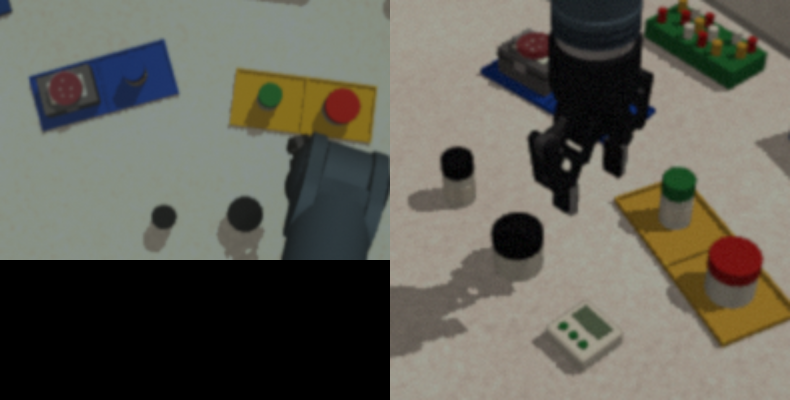

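The view shows everything upright and in place: dish and box at left (65,88), amber vial (133,80), green vial (269,95), red jar (342,106), and the bystanders unmoved. One numeric check before handing in.

Run:
```python
from h import *
t=grab('top');P=cloud(t)
def loc(x,y,h,r=50,tol=5):
    m=((np.hypot(P[...,0]-x,P[...,1]-y)<r)&(abs(P[...,2]-h)<tol)).astype(np.uint8)
    c=max(cv2.findContours(m,0,2)[0],key=cv2.contourArea).reshape(-1,2); hh=np.nanmedian(P[m>0][:,2])
    return cv2.minAreaRect(ray(t,c,hh)[:,:2].astype(np.float32)),hh
def fr(p,c,a):
    d=np.array(p)-c;a=np.radians(a);return (np.array([np.cos(a)*d[0]+np.sin(a)*d[1],-np.sin(a)*d[0]+np.cos(a)*d[1]])).round(1)
B=((659.1,151.7),13.8);Y=((617.4,-160.2),-8.9)
for n,x,y,h,T in(('box',645,204,43,B),('dish',645,204,58,B),('amber',671,98,65,B),('green',625,-105,65,Y),('jar',607,-215,55,Y)):
    r,hh=loc(x,y,h); print(n,np.round(r[0],1),np.round(r[1],1),'h',hh.round(1),'tray',fr(r[0],*T))
    k=(np.hypot(P[...,0]-x,P[...,1]-y)<25)&(abs(P[...,2]-h)<5)
    if n!='box':
        q=P[k]; A=np.c_[q[:,:2]-q[:,:2].mean(0),np.ones(len(q))]; g=np.linalg.lstsq(A,q[:,2],rcond=None)[0]; print('  tilt rad',np.hypot(*g[:2]).round(3))
```

```text
box [647.7 203. ] [60.4 83.9] h 42.8 tray [ 1.1 52.5]
dish [648.3 203.8] [51.4 50.4] h 57.6 tray [ 2.  53.2]
  tilt rad 0.012
amber [674.6 100.2] [34.3 32.1] h 64.3 tray [  2.8 -53.7]
  tilt rad 0.043
green [ 629.1 -105.1] [34.  36.7] h 65.0 tray [ 3.  56.2]
  tilt rad 0.042
jar [ 609.1 -213.1] [49.4 49.3] h 54.8 tray [  0.  -53.6]
  tilt rad 0.006
```

All five are placed, centred and flat. Handing in.

```bash
python3 -c "
from cell import arm
print(arm.sign_off())"
```

```text
the job is handed in; nothing more can be done
None
```

Both kits are made up and the job is handed in after about 45 s; the last check showed all five items upright and centred in their trays, the dish within about 1 mm of the box centre, and the three bystanders standing where they were (by eye).

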